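Bring the marked spot of the long marble trim under the drill

TASK

Two marble trim strips lie on the plywood drilling board, each with a drawn ring. Slide the longer strip along the board, without lifting it off, until its ring is under the tip of the drill bit, then let go. Do not bump the drill stand, and leave the shorter strip where it lies.

Things in the scene. Friction and masses are not known exactly. Their poses are not given: they have to be found in the camera images.
- long_trim: the longer loose marble bar, 280 x 45 x 18 mm (x, y, z), about 0.6 kg, flat on the plywood board left or right of the drill. Origin: centre of its underside. Its +x runs along it to the ring end, roughly away from the robot; its -x half is free to be gripped from above across the 45 mm width (45 mm to -x of the origin is a good place, 140 mm from the ring, clear of the drill)
- long_trim_ring (a point): centre of the drawn black ring (28 mm outside diameter, dot in the middle) on the top face of the longer strip, 95 mm from its origin along +x, 45 mm from its end. The fixed plywood board under the strips is 18 mm thick: its top is at height 18 mm above the counter the robot stands on
- short_trim: the shorter marble strip, 160 x 45 x 18 mm, also with a ring, lying on the board on the other side of the drill; not to be moved. Origin: centre of its underside, x along its length.
- drill: fixed drill stand: a grey motor 54 mm thick, 112 to 300 mm above the board, below it a dark chuck and a steel bit 6 mm thick whose tip is 40 mm above the board (22 mm over a strip). Origin: on the board's top face straight below the bit. +x points roughly away from the robot; two posts stand at x = 105, y = +-75 mm on 50 mm square feet; nothing stands on the robot's side of the bit

How it is judged:
By the outcome, as a careful person would: the job done as asked, in the order asked, and still so for the second after the job is handed in, with the robot touching nothing.
It also fails if it takes over 32 s, if anything falls off the work surface, if the arm or the gripper's body presses on something with over 40 N, if the wrist force passes 120 N, or if a joint passes its speed limit or range.

ROBOT

A 6-joint arm with a two-finger parallel gripper is mounted at the origin on the work surface. World frame = base frame: x ahead of the robot, y to its left, z up, the work surface at z = 0. Lengths are in m, angles in rad, forces in N, time in s.
With the tool pointing down it reaches from about 0.35 to 0.725 m from the base axis. Payload 4.3 kg.
Tool frame: the origin (TCP) lies midway between the tips of the shut fingers; the grasp point (between the pads) lies 19 mm behind it; z points along the fingers, y is the line along which they close (so a half turn about z gives the same grasp; the last joint's range is limited). The gripper opens to 85 mm and grips with 20 to 120 N. Pads are 22 mm wide; open, the fingers measure 114 mm over their backs; the gripper's body (76 mm by 85 mm) begins 54 mm behind the grasp point. The pads swing forward as they close: fully open they stand 13 mm farther back than shut.
Start: joints at [1.065, 0.377, 0.081, 1.274, 0, 1.46], TCP at [0.222, 0.531, 0.231] pointing down, gripper open.
Joint ranges: [-2.72, 2.72], [-0.84, 1.66], [-1.02, 1.22], [-1.77, 2.12], [-1.37, 1.28], [-3.14, 3.14]. Speed limits (rad/s): [2.57, 2.57, 3.14, 3.14, 3.14, 3.14].

INTERFACE

Orientations are given as a unit quaternion [x, y, z, w].
In Python, from plant import arm, viewer, ticket gives the robot as it stands.
- The arm moves only by the tool carry_out, never from a script. Its argument "moves" is a list of rows, each a list of 6 numbers: the shift along the tool's x, y, z in m, then the turn, a rotation vector about the tool's x, y, z in rad. A call has 1 to 12 rows; each row shifts and turns the commanded pose from where the row before left it, along the tool's axes as they then stand; what a row does not reach is not made up. A row lasts 1/10 s, in which the tool goes at most 50 mm and 8.59 degrees, less where a joint would pass 70% of its speed; a pose out of reach is approached as far as the arm can. A call with a gripper value outside its range is refused whole. "hand" is the gripper's target within -1 to 1 (shut at 1, half-way at 0, fully open at -1), set as the call begins (left out, the last holds). The fingers move at their own pace and stop on an object; "force" is the grip in N (left out, the last holds). Time passes only in rows, so rows that do not move let the fingers close. It gives the time, the measured TCP pose, the force, the opening and the grip force at its end, in the units of the state.
- arm.state(): the state, without advancing time (a new reading comes with each control period).
- viewer.capture(name): name is "scene" or "top" or "wrist"; returns the picture (420x560x3 uint8, blue, green, red); there is no depth.
- viewer.camera_info(name): a dict with "fovy" (degrees; the focal length in pixels is half the picture's height over the tangent of half this angle, whatever the lens; pixels are square), "cx", "cy" (the principal point, pixels), "k1" (the pictures are not rectified: a ray, as slopes to the right and down, at radius r is drawn at 1 + k1 r^2 times it, then the intrinsics apply), "pose" (4x4, takes a point from camera to world coordinates). Camera axes: x right, y down, z forward; pixel columns grow to the right and rows downward; lengths in m; the calibration is good to about 2 mm. A picture is of the moment at which its call begins: read the wrist's pose just before it. camera_info takes no time and is no camera call; for the wrist camera it gives the pose at the moment of the call.
- ticket.finish_job(): hands the job in; it is judged then, once.
The state is a dict: "clock": time; "joint_pos": joint angles; "dq": joint speeds; "joint_torque": joint torques, N m; "eef_pos": TCP position; "eef_rot": TCP orientation; "force": force on the tool from outside, world axes, zero at the start; "wrist_torque": the same for the moment, N m; "opening": opening from 0.0 (shut) to 1.0 (fully open); "gripper_force": force on a finger pad.
Only numpy, scipy, OpenCV 4.12 (cv2) and the standard library are available. Lean on these libraries where they do the work, as an engineer would, in place of code of your own. Each camera call takes 0.05 s, during which the arm holds its last target. There are 200 camera calls.

## Working session

There is one attempt and no reset: what is moved stays moved. The work goes in short steps, Python scripts to look and compute and a tool call to move; the robot and the scene stay as the last step left them, time stands still between calls to the robot, and variables do not carry over. Pictures are saved under pics/ and viewed, at most 10 in all, crops included, and the job is handed in when it is done.

Besides the shell and the picture viewer there is one more tool, called after "Call:" as name(argument=value, ...), one argument or row to a line, values as JSON. carry_out: Moves the arm, as the interface text tells. Its arguments: {"type":"object","properties":{"moves":{"type":"array"},"hand":{"type":"number"},"force":{"type":"number"}},"required":["moves"]}

```bash
mkdir -p pics; python3 - <<'E'
from plant import arm, viewer
import cv2, numpy as np
for n in("scene","top"):
    i=viewer.camera_info(n); print(n,{k:(np.round(v,4).tolist()) for k,v in i.items()})
    cv2.imwrite(f"pics/{n}0.png",viewer.capture(n))
s=arm.state(); print(s['clock'],s['eef_pos'],s['eef_rot'])
E
```

```text
scene {'fovy': 46.2478, 'cx': 283.3853, 'cy': 211.0414, 'k1': -0.0785, 'pose': [[-0.9391, 0.2507, -0.2352, 0.7983], [0.3436, 0.6688, -0.6593, 0.5544], [-0.008, -0.6999, -0.7142, 0.6785], [0.0, 0.0, 0.0, 1.0]]}
top {'fovy': 43.7546, 'cx': 280.3169, 'cy': 203.5996, 'k1': -0.1964, 'pose': [[-0.0241, -0.9893, 0.144, 0.4834], [-0.9997, 0.0241, -0.0017, 0.0213], [-0.0018, -0.144, -0.9896, 0.9476], [0.0, 0.0, 0.0, 1.0]]}
0.1 [0.22138787 0.53004073 0.23044674] [ 1.96597985e-01  9.80483745e-01 -8.84575115e-04 -2.76122692e-04]
```

View pics/scene0.png

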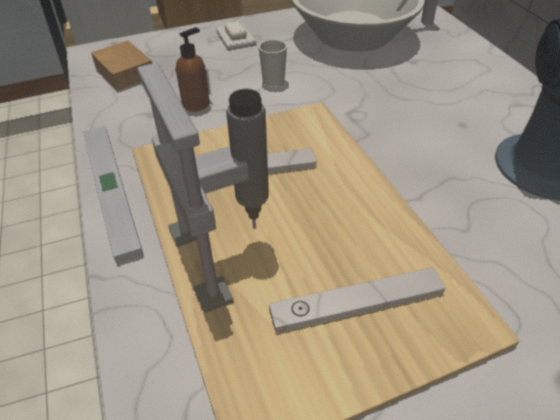

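View pics/top0.png

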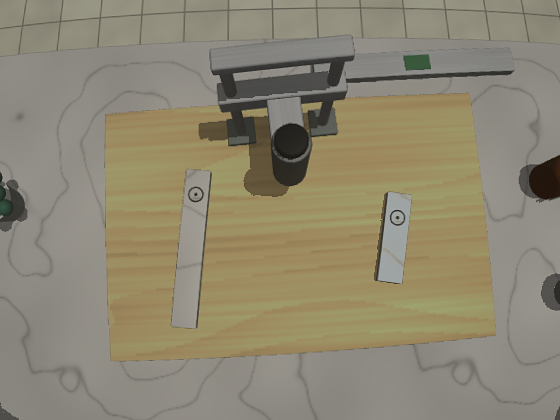

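The scene view shows the long strip (ring at about (300,308)) and the bit tip near (254,227). In the top view the long strip is on the left with its ring at (196,194), and the motor hides the tip. Next I measure both.

```bash
cat > h.py <<'E'
import cv2, numpy as np
def ray(info,uv):
    f=210/np.tan(np.radians(info['fovy'])/2)
    K=np.array([[f,0,info['cx']],[0,f,info['cy']],[0,0,1]])
    p=cv2.undistortPoints(np.array(uv,float).reshape(-1,1,2),K,np.array([info['k1'],0,0,0,0]))[:,0]
    T=np.array(info['pose']); return T[:3,3],np.c_[p,np.ones(len(p))]@T[:3,:3].T
def plane(info,uv,z):
    o,d=ray(info,uv); return o+d*((z-o[2])/d[:,2:])
def strip(img,roi):  # grey (unsaturated bright) blob within x0,y0,x1,y1
    x0,y0,x1,y1=roi; hsv=cv2.cvtColor(img,cv2.COLOR_BGR2HSV)
    m=((hsv[...,1]<60)&(hsv[...,2]>130)).astype('uint8'); q=np.zeros_like(m); q[y0:y1,x0:x1]=m[y0:y1,x0:x1]
    q=cv2.morphologyEx(q,cv2.MORPH_CLOSE,np.ones((7,7)))
    c=max(cv2.findContours(q,0,1)[0],key=cv2.contourArea); return c
E
python3 - <<'E'
from h import *
from plant import viewer
S=cv2.imread('pics/scene0.png');T=cv2.imread('pics/top0.png')
si=viewer.camera_info('scene');ti=viewer.camera_info('top')
c=strip(T,(150,150,230,345)); w=plane(ti,c.reshape(-1,2),.036)[:,:2]
r=cv2.minAreaRect((w*1000).astype('float32')); print('long top mm',r)
c=strip(T,(350,170,440,300)); r=cv2.minAreaRect((plane(ti,c.reshape(-1,2),.036)[:,:2]*1000).astype('float32')); print('short',r)
def ring(img,u,v,n=14):
    g=img[v-n:v+n,u-n:u+n].min(2); m=(g<110).astype('uint8'); 
    cs=cv2.findContours(m,0,1)[0]; k=max(cs,key=cv2.contourArea); e=cv2.fitEllipse(k); return (e[0][0]+u-n,e[0][1]+v-n),e[1]
for nm,img,i,u,v in(('top',T,ti,196,194),('scene',S,si,300,308)):
    e=ring(img,u,v); print(nm,e,plane(i,[e[0]],.036))
print('tip',plane(si,[(254.5,228)],.058))
print('feet top corners z~?',plane(ti,[(241,131),(323,122)],.03))
a=cv2.resize(S[190:250,215:295],None,fx=8,fy=8,interpolation=cv2.INTER_CUBIC)
cv2.imwrite('pics/c1.png',a)
E
```

```text
long top mm ((542.6351318359375, 180.0591583251953), (44.046791076660156, 279.2496032714844), 84.14002227783203)
short ((552.2239990234375, -180.77951049804688), (43.69692611694336, 158.98976135253906), 80.56865692138672)
top ((195.38508129119873, 193.9900770187378), (14.886128425598145, 15.342967987060547)) [[0.63703748 0.17016511 0.036     ]]
scene ((300.0, 307.79629611968994), (2.304279088973999, 2.340470314025879)) [[0.63434583 0.16589137 0.036     ]]
tip [[0.65417426 0.00248424 0.058     ]]
feet top corners z~? [[ 0.75214914  0.08805185  0.03      ]
 [ 0.76558234 -0.06174684  0.03      ]]
```

View pics/c1.png

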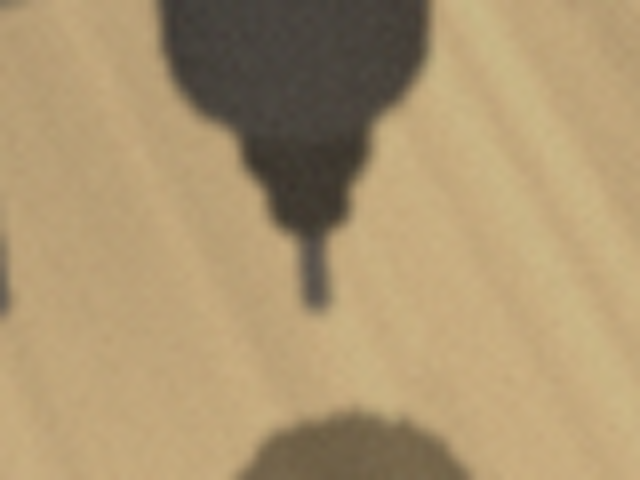

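The tip at (254.5,228) lies at about (0.654, 0.003), and the feet in the top view agree to about 1 mm. The long strip is centred at (0.5426, 0.180) with a heading of -5.9°, and its ring is at (0.636, 0.169). The measured size of 279x44 mm matches. I'll move above the grasp point.

Call:
carry_out(
  moves=[
    [0,0,0,0,0,-0.1],
    [0,0,0,0,0,-0.1],
    [0,0,0,0,0,-0.094],
    [-0.034,-0.035,0,0,0,0],
    [-0.034,-0.035,0,0,0,0],
    [-0.034,-0.035,0,0,0,0],
    [-0.034,-0.035,0,0,0,0],
    [-0.034,-0.035,0,0,0,0],
    [-0.034,-0.035,0,0,0,0],
    [-0.034,-0.035,0,0,0,0],
    [-0.034,-0.035,0,0,0,0],
    [-0.034,-0.035,0,0,0,0],
  ],
  hand=-1,
)

```text
clock: 1.3
eef_pos: [0.4947, 0.1843, 0.231]
eef_rot: [0.051, 0.999, 0.0, -0.0]
force: [0.7, 0.0, -0.3]
opening: 1.003
gripper_force: 0.0
```

Call:
carry_out(
  moves=[
    [0,0,0.03,0,0,0],
    [0,0,0.03,0,0,0],
    [0,0,0.03,0,0,0],
    [0,0,0,0,0,0],
    [0,0,0,0,0,0],
  ],
)

```text
clock: 1.8
eef_pos: [0.4933, 0.1859, 0.1412]
eef_rot: [0.051, 0.999, -0.0, -0.001]
force: [-0.0, 0.4, -0.7]
opening: 0.999
gripper_force: 0.0
```

```bash
cat >> h.py <<'E'
from scipy.spatial.transform import Rotation as R
def delta(s,p,yaw=None):
    q=R.from_quat(s['eef_rot']); y=q.apply([0,1,0])
    print('t',round(s['clock'],2),'tcp',np.round(s['eef_pos'],4),'y-ang',np.degrees(np.arctan2(y[1],y[0])).round(2),'z',np.round(q.apply([0,0,1]),4),'F',np.round(s['force'],1),'open',s['opening'])
    print('tool delta',np.round(q.inv().apply(np.array(p)-s['eef_pos']),4))
E
python3 - <<'E'
from h import *
from plant import arm,viewer
delta(arm.state(),(.4978,.1845,.020))
i=viewer.camera_info('wrist'); print({k:np.round(v,4).tolist() for k,v in i.items()})
cv2.imwrite('pics/w1.png',viewer.capture('wrist'))
E
```

```text
t 1.8 tcp [0.4933 0.1859 0.1412] y-ang 84.17 z [-2.e-03 -4.e-04 -1.e+00] F [-0.   0.4 -0.7] open 0.9986089115582151
tool delta [-0.0048 -0.0009  0.1212]
{'fovy': 60.6805, 'cx': 283.9852, 'cy': 205.9838, 'k1': -0.0451, 'pose': [[0.1017, 0.9552, 0.2778, 0.4214], [0.9948, -0.0975, -0.0292, 0.194], [-0.0008, 0.2793, -0.9602, 0.2823], [0.0, 0.0, 0.0, 1.0]]}
```

View pics/w1.png

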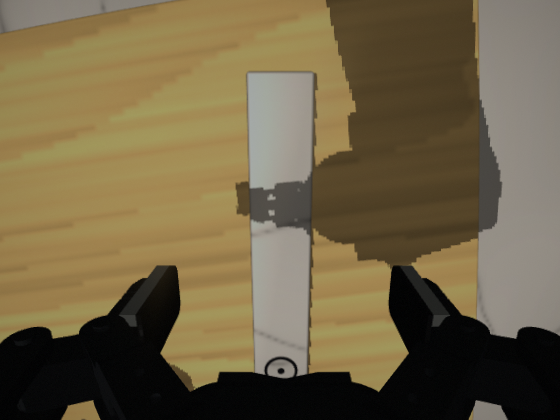

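The wrist view shows the strip centred between the fingers (strip centre u≈282, finger midpoint ≈284) and aligned, with its ring at (281,370). I'll descend and grip.

Call:
carry_out(
  moves=[
    [-0.0045,-0.001,0.03,0,0,0],
    [0,0,0.03,0,0,0],
    [0,0,0.03,0,0,0],
    [0,0,0.015,0,0,0],
    [0,0,0.01,0,0,0],
    [0,0,0.005,0,0,0],
    [0,0,0,0,0,0],
    [0,0,0,0,0,0],
  ],
)

```text
clock: 2.65
eef_pos: [0.4996, 0.185, 0.0225]
eef_rot: [0.051, 0.999, 0.0, 0.001]
force: [0.0, 0.1, -0.2]
opening: 0.999
gripper_force: 0.0
```

Call:
carry_out(
  moves=[
    [0,0,0,0,0,0],
    [0,0,0,0,0,0],
    [0,0,0,0,0,0],
    [0,0,0,0,0,0],
    [0,0,0,0,0,0],
    [0,0,0,0,0,0],
    [0,0,0,0,0,0],
    [0,0,0,0,0,0],
  ],
  hand=1,
  force=50,
)

```text
clock: 3.45
eef_pos: [0.499, 0.1841, 0.0221]
eef_rot: [0.051, 0.999, -0.001, 0.001]
force: [-0.9, -2.8, 5.0]
opening: 0.512
gripper_force: 52.2
```

```bash
python3 - <<'E'
from h import *
from plant import arm,viewer
s=arm.state();delta(s,(.515,.0185,s['eef_pos'][2]));print(s['gripper_force'])
E
```

```text
t 3.45 tcp [0.499  0.1841 0.0221] y-ang 84.13 z [ 0.0012 -0.0013 -1.    ] F [-0.9 -2.8  5. ] open 0.5118065200602303
tool delta [-0.0329 -0.1631  0.0002]
52.2250896692276
```

The grip is solid (opening ≈ 43.5 mm). I'll slide the strip most of the way and then measure.

Call:
carry_out(
  moves=[
    [-0.001,-0.005,0,0,0,0],
    [-0.003,-0.012,0,0,0,0],
    [-0.003,-0.015,0,0,0,0],
    [-0.004,-0.017,0,0,0,0],
    [-0.004,-0.018,0,0,0,0],
    [-0.004,-0.018,0,0,0,0],
    [-0.004,-0.018,0,0,0,0],
    [-0.004,-0.017,0,0,0,0],
    [-0.003,-0.015,0,0,0,0],
    [-0.002,-0.012,0,0,0,0],
    [-0.001,-0.007,0,0,0,0],
    [0,0,0,0,0,0],
  ],
)

```text
clock: 4.65
eef_pos: [0.5167, 0.0281, 0.0221]
eef_rot: [0.051, 0.999, 0.001, 0.001]
force: [1.6, 2.2, 4.4]
opening: 0.515
gripper_force: 52.2
```

```bash
python3 - <<'E'
from h import *
from plant import arm,viewer
delta(arm.state(),(.515,.0185,.022))
S=viewer.capture('scene');cv2.imwrite('pics/scene2.png',S)
cv2.imwrite('pics/top2.png',viewer.capture('top'));cv2.imwrite('pics/wr2.png',viewer.capture('wrist'))
cv2.imwrite('pics/c2.png',cv2.resize(S[190:270,205:305],None,fx=7,fy=7,interpolation=cv2.INTER_CUBIC))
E
```

```text
t 4.65 tcp [0.5167 0.0281 0.0221] y-ang 84.16 z [ 0.0022  0.0014 -1.    ] F [1.6 2.2 4.4] open 0.5146914645803617
tool delta [ 0.0007 -0.0097  0.0001]
```

View pics/c2.png

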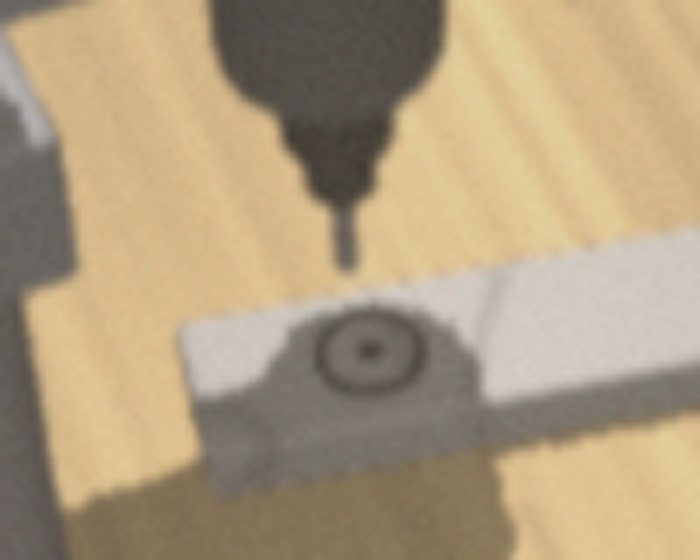

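The crop shows the ring dot at about (257.4,239.6) px and the bit's lower end at (254,228). The ring still needs a small move along -y. I'll cross-check the bit axis with the motor's cap in both views.

```bash
python3 - <<'E'
from h import *
from plant import viewer
si=viewer.camera_info('scene');ti=viewer.camera_info('top')
print('dot scene',plane(si,[(257.4,239.6)],.036)*1000)
for v in(226.8,228): print('tip scene',v,plane(si,[(254.0,v)],.058)*1000)
T=cv2.imread('pics/top2.png')
m=(T[185-30:185+45,255:320].min(2)<0)
c=strip(T,(225,140,305,345)); r=cv2.minAreaRect((plane(ti,c.reshape(-1,2),.036)[:,:2]*1000).astype('float32')); print('long(occluded)',r)
print('cap top z318',plane(ti,[(291,141)],.318)*1000,'motor bottom z130',plane(ti,[(290,168)],.13)*1000)
a=cv2.resize(T[85:235,190:350],None,fx=4,fy=4,interpolation=cv2.INTER_CUBIC); cv2.imwrite('pics/c3.png',a)
E
```

```text
dot scene [[652.66760298  10.6316092   36.        ]]
tip scene 226.8 [[ 6.54127366e+02 -4.73432290e-01  5.80000000e+01]]
tip scene 228 [[654.97639927   2.18446892  58.        ]]
long(occluded) ((639.2255859375, 6.501175403594971), (23.018213272094727, 16.145069122314453), 88.60964965820312)
cap top z318 [[653.2784576    5.09963531 318.        ]] motor bottom z130 [[659.50352879   3.09262205 130.        ]]
```

View pics/c3.png

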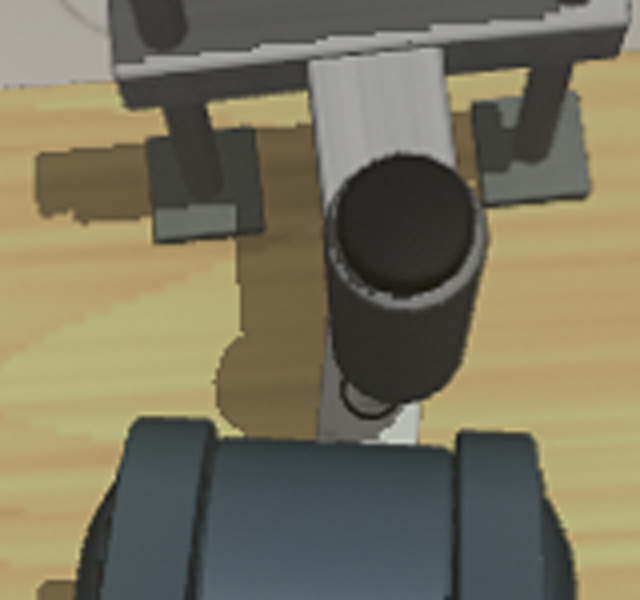

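The estimates agree to about 3 mm. I'll move by the mean correction, release, lift straight up and check with the wrist camera from the robot's side.

Call:
carry_out(
  moves=[
    [-0.0005,-0.003,0,0,0,0],
    [-0.0005,-0.004,0,0,0,0],
    [-0.0005,-0.003,0,0,0,0],
    [0,0,0,0,0,0],
    [0,0,0,0,0,0],
  ],
)

```text
clock: 5.3
eef_pos: [0.517, 0.0196, 0.0221]
eef_rot: [0.05, 0.999, 0.002, 0.001]
force: [0.2, 6.3, 6.3]
opening: 0.515
gripper_force: 52.4
```

Call:
carry_out(
  moves=[
    [0,0,0,0,0,0],
    [0,0,0,0,0,0],
    [0,0,0,0,0,0],
    [0,0,0,0,0,0],
    [0,0,0,0,0,0],
    [0,0,0,0,0,0],
    [0,0,0,0,0,0],
    [0,0,0,0,0,0],
  ],
  hand=-1,
)

```text
clock: 6.1
eef_pos: [0.5162, 0.018, 0.0213]
eef_rot: [0.051, 0.999, 0.0, 0.0]
force: [-0.3, 0.5, 0.5]
opening: 1.002
gripper_force: 0.0
```

Call:
carry_out(
  moves=[
    [0,0,-0.01,0,0,0],
    [0,0,-0.02,0,0,0],
    [0.005,0,-0.03,0,0,0],
    [0.005,0,-0.03,0,0,0],
    [0.005,0,-0.03,0,0,0],
    [0.005,0,-0.03,0,0,0],
    [0.005,0,-0.03,0,0,0],
    [0.005,0,-0.03,0,0,0],
    [0,0,-0.02,0,0,0],
    [0,0,0,0,0,0],
    [0,0,0,0,0,0],
    [0,0,0,0,0,0],
  ],
)

```text
clock: 7.3
eef_pos: [0.4856, 0.0211, 0.2503]
eef_rot: [0.051, 0.999, 0.0, -0.001]
force: [-0.5, 0.8, 0.5]
opening: 1.001
gripper_force: 0.0
```

```bash
python3 - <<'E'
from h import *
from plant import arm,viewer
delta(arm.state(),(.515,.0185,.022))
w=viewer.camera_info('wrist'); np.save('pose.npy',w['pose'])
W=viewer.capture('wrist');S=viewer.capture('scene');T=viewer.capture('top')
for n,i in zip('wst',(W,S,T)): cv2.imwrite(f'pics/3{n}.png',i)
k=lambda im,x,y:cv2.resize(im[y:y+75,x:x+100],None,fx=4,fy=4,interpolation=cv2.INTER_CUBIC)
# where wrist should see the tip
T4=np.linalg.inv(w['pose']);p=T4@[.654,.002,.058,1];f=210/np.tan(np.radians(w['fovy'])/2)
u,v=(p[:2]/p[2]*f+[w['cx'],w['cy']]).astype(int);print(u,v)
x=u-50;y=min(v-37,345)
print('wrist crop',x,y,'scene crop',205,195)
cv2.imwrite('pics/c4.png',np.hstack([k(W,x,y),k(S,205,195)]))
E
```

```text
t 7.3 tcp [0.4856 0.0211 0.2503] y-ang 84.17 z [-1.9e-03  3.0e-04 -1.0e+00] F [-0.5  0.8  0.5] open 1.0011022892230397
tool delta [-0.03    0.0004  0.2282]
281 334
wrist crop 231 297 scene crop 205 195
```

View pics/c4.png

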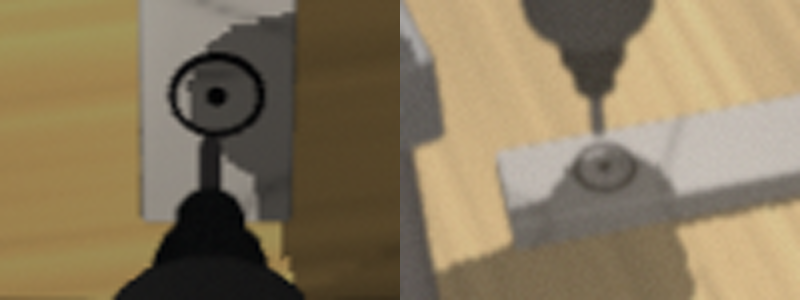

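Both views show the ring (wrist (284.6,320.6), scene (255.6,236.1)) and the bit end (wrist (282.9,331.1), scene (253.9,227.6)). I'll compute the remaining offset.

```bash
python3 - <<'E'
from h import *
from plant import viewer
si=viewer.camera_info('scene');w=viewer.camera_info('wrist')
def tri(a,b):
    A=0;B=0
    for i,p in((w,a),(si,b)):
        o,d=ray(i,[p]);d=d[0]/np.linalg.norm(d[0]);P=np.eye(3)-np.outer(d,d);A=A+P;B=B+P@o
    return np.linalg.solve(A,B)*1000
ring=tri((284.6,320.6),(255.6,236.1));print('ring',ring)
print('ring w/s',plane(w,[(284.6,320.6)],.036)*1000,plane(si,[(255.6,236.1)],.036)*1000)
for dv in(0,1,):
    t=tri((282.9,331.1+dv*1.2),(253.9,227.6-dv*1.1));print('tip',t)
    print(' w/s',plane(w,[(282.9,331.1+dv*1.2)],.058)*1000,plane(si,[(253.9,227.6-dv*1.1)],.058)*1000)
E
```

```text
ring [652.57477447   4.31175647  36.9985825 ]
ring w/s [[651.87187455   5.32460348  36.        ]] [[653.10973375   1.83176953  36.        ]]
tip [653.37886358   1.93540594  56.11420642]
 w/s [[650.04512186   3.62742669  58.        ]] [[654.85437092   1.23985712  58.        ]]
tip [653.1564917    1.90774192  58.69157193]
 w/s [[651.56226665   3.47070709  58.        ]] [[654.07539373  -1.19996478  58.        ]]
```

The tip triangulates to 58.7 mm, against the stated 58, so the measurement holds. The ring is still about 2 mm off, mainly in +y. A short regrip and nudge will mend it.

Call:
carry_out(
  moves=[
    [-0.01,0,0.03,0,0,0],
    [-0.01,0,0.03,0,0,0],
    [-0.01,0,0.03,0,0,0],
    [0,0,0.03,0,0,0],
    [0,0,0.03,0,0,0],
    [0,0,0.03,0,0,0],
    [0,0,0.02,0,0,0],
    [0,0,0.02,0,0,0],
    [0,0,0.01,0,0,0],
    [0,0,0,0,0,0],
    [0,0,0,0,0,0],
  ],
)

```text
clock: 8.55
eef_pos: [0.5163, 0.018, 0.0216]
eef_rot: [0.051, 0.999, 0.0, 0.0]
force: [-1.0, -1.2, 0.3]
opening: 1.002
gripper_force: 0.0
```

Call:
carry_out(
  moves=[
    [0,0,0,0,0,0],
    [0,0,0,0,0,0],
    [0,0,0,0,0,0],
    [0,0,0,0,0,0],
    [0,0,0,0,0,0],
    [0,0,0,0,0,0],
    [0,0,0,0,0,0],
    [0,0,0,0,0,0],
  ],
  hand=1,
)

```text
clock: 9.35
eef_pos: [0.5171, 0.0184, 0.0225]
eef_rot: [0.051, 0.999, 0.0, 0.001]
force: [-0.8, 0.8, 4.6]
opening: 0.509
gripper_force: 51.7
```

Call:
carry_out(
  moves=[
    [-0.0005,-0.0015,0,0,0,0],
    [-0.0005,-0.001,0,0,0,0],
    [0,0,0,0,0,0],
    [0,0,0,0,0,0],
    [0,0,0,0,0,0],
  ],
)

```text
clock: 9.85
eef_pos: [0.5172, 0.0177, 0.0225]
eef_rot: [0.05, 0.999, 0.002, 0.001]
force: [-1.7, 6.5, 7.6]
opening: 0.511
gripper_force: 52.0
```

```bash
python3 - <<'E'
from h import *
from plant import arm,viewer
si=viewer.camera_info('scene')
A=cv2.imread('pics/3s.png');B=viewer.capture('scene');C=viewer.capture('scene')
def dot(I,u,v):
    g=cv2.resize(cv2.GaussianBlur(I,(0,0),.7)[v-9:v+9,u-9:u+9].mean(2),None,fx=8,fy=8,interpolation=cv2.INTER_CUBIC)[48:-48+16,48:-48+16]
    y,x=np.unravel_index(g.argmin(),g.shape);return u-9+(x+48.5)/8-.5,v-9+(y+48.5)/8-.5
for I in(A,B,C):
    d=dot(I,256,236);print(d,plane(si,[d],.036)*1000)
print(arm.state()['eef_pos'])
E
```

```text
(np.float64(255.6875), np.float64(236.1875)) [[653.02909273   2.07913284  36.        ]]
(np.float64(255.3125), np.float64(235.9375)) [[653.46410685   1.29581631  36.        ]]
(np.float64(255.3125), np.float64(235.9375)) [[653.46410685   1.29581631  36.        ]]
[0.51725536 0.01767235 0.02250849]
```

The ring moved about 0.8 mm and needs roughly 1.4 mm more. I'll nudge it again, then release and lift.

Call:
carry_out(
  moves=[
    [-0.0005,-0.0015,0,0,0,0],
    [0,0,0,0,0,0],
    [0,0,0,0,0,0],
    [0,0,0,0,0,0],
  ],
)

```text
clock: 10.35
eef_pos: [0.5176, 0.0161, 0.0225]
eef_rot: [0.05, 0.999, 0.002, 0.001]
force: [-1.3, 6.8, 7.8]
opening: 0.513
gripper_force: 52.0
```

Call:
carry_out(
  moves=[
    [0,0,0,0,0,0],
    [0,0,0,0,0,0],
    [0,0,0,0,0,0],
    [0,0,0,0,0,0],
    [0,0,0,0,0,0],
    [0,0,0,0,0,0],
    [0,0,0,0,0,0],
    [0,0,0,0,0,0],
  ],
  hand=-1,
)

```text
clock: 11.15
eef_pos: [0.5172, 0.0139, 0.0213]
eef_rot: [0.051, 0.999, 0.0, 0.0]
force: [0.2, 0.2, 0.1]
opening: 1.003
gripper_force: 0.0
```

Call:
carry_out(
  moves=[
    [0,0,-0.01,0,0,0],
    [0,0,-0.02,0,0,0],
    [0.005,0,-0.03,0,0,0],
    [0.005,0,-0.03,0,0,0],
    [0.005,0,-0.03,0,0,0],
    [0.005,0,-0.03,0,0,0],
    [0.005,0,-0.03,0,0,0],
    [0.005,0,-0.03,0,0,0],
    [0,0,-0.02,0,0,0],
    [0,0,0,0,0,0],
    [0,0,0,0,0,0],
    [0,0,0,0,0,0],
  ],
)

```text
clock: 12.35
eef_pos: [0.4866, 0.017, 0.2502]
eef_rot: [0.051, 0.999, 0.0, -0.001]
force: [-0.5, 0.9, -0.4]
opening: 1.002
gripper_force: 0.0
```

```bash
python3 - <<'E'
from h import *
from plant import arm,viewer
print(arm.state()['clock'],arm.state()['eef_pos'])
W=viewer.capture('wrist');S=viewer.capture('scene')
k=lambda im,x,y:cv2.resize(im[y:y+75,x:x+100],None,fx=4,fy=4,interpolation=cv2.INTER_CUBIC)
cv2.imwrite('pics/c5.png',np.hstack([k(W,231,297),k(S,205,195)]))
E
```

```text
12.35 [0.48662943 0.01698463 0.25022842]
```

View pics/c5.png

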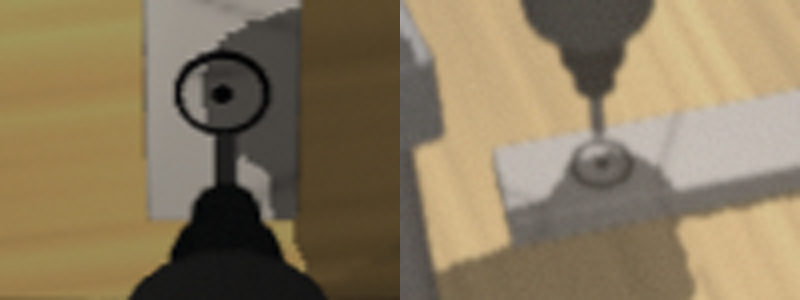

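The wrist view shows the dot (222) in line with the bit (about 224), and in the scene view the ring sits right under the tip. The gripper is clear, so I'm handing the job in.

```bash
python3 -c "
from plant import ticket
print(ticket.finish_job())"
```

```text
the job is handed in; nothing more can be done
None
```

I slid the longer strip along the board until its ring was under the drill tip (within about 1 mm in the final views), then let go, lifted the gripper clear and handed the job in at about 12.5 s; I saw no contact with the drill stand or the shorter strip.

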